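# Find and release the latched mute key

### The arm

A 7-joint arm with a two-finger parallel gripper is mounted at the origin on the work surface. World frame = base frame: x ahead of the robot, y to its left, z up, the work surface at z = 0. Lengths are in m, angles in rad, forces in N, time in s.
With the tool pointing down it reaches from about 0.4 to 0.85 m from the base axis. Payload 4.5 kg.
Tool frame: the origin (TCP) lies at the very end of the fingers, on their centre line; the grasp point (between the pads) lies 19 mm behind it (env.pinch_z is the distance from the TCP to the grasp point, in m); y points along the fingers, z is the direction in which the jaws open and shut, and the axes are right-handed (so a half turn about y gives the same grasp; the last joint's range is limited). The gripper opens to 85 mm and grips with 20 to 120 N. Pads are 22 mm wide; open, the fingers measure 114 mm over their backs; the gripper's body (76 mm by 85 mm) begins 54 mm behind the grasp point. The pads swing forward as they close: fully open they stand 13 mm farther back than shut.
Start: joints at [1.24, 0.689, -0.195, 1.565, 0.157, 0.902, -0.215], TCP at [0.223, -0.584, 0.231] pointing down, gripper open.
Joint ranges: [-3.01, 3.01], [-0.46, 2.08], [-1.47, 1.51], [0.13, 2.56], [-1, 4.14], [0.04, 2.09], [-2.66, 2.66]. Speed limits (rad/s): [2.57, 2.57, 3.14, 3.14, 3.14, 3.14, 3.14].

### API

Orientations are given as [roll, pitch, yaw] about the fixed x, y, z axes, in that order (R = Rz(yaw) Ry(pitch) Rx(roll)).
In Python, from plant import env gives the robot as it stands.
- The arm moves only by the tool send_rows, never from a script. Its arguments are lists of equal length, an entry for each row: "hand": the closure, from 0 (fully open) to 1 (shut); "travel": the shift along the tool's x, y, z in cm, a list of three; "angular": the turn, a rotation vector about the tool's x, y, z in degrees, a list of three. In form: {"hand": [hand, ...], "travel": [[tx, ty, tz], ...], "angular": [[wx, wy, wz], ...]}. A call has 1 to 12 rows; each row is the pose to reach, as a shift and turn from the pose commanded when the call began, along the tool's axes at that moment; what a row does not reach only later rows make up. A row lasts 1/10 s, in which the tool goes at most 50 mm and 8.59 degrees, less where a joint would pass 70% of its speed; a pose out of reach is approached as far as the arm can. A call with a gripper value outside its range is refused whole. The fingers move at their own pace and stop on an object; "grip_force" is the grip in N (left out, the last holds). Time passes only in rows, so rows that repeat a pose let the fingers close. It gives the time, the measured TCP pose, the force and the opening at its end, in the units of the state.
- env.state(): the state, without advancing time (a new reading comes with each control period).
- env.grab_frame(name): name is "scene" or "top" or "wrist"; returns a dict with "image" (480x640x3 uint8, red, green, blue), "vertical_fov" (degrees; the focal length in pixels is half the picture's height over the tangent of half this angle, whatever the lens; pixels are square), "cx", "cy" (the principal point, pixels), "view" (4x4, takes a point from world to camera coordinates). Camera axes: x right, y up, looking along -z (the intrinsics and any distortion apply to the point x, -y, -z); pixel columns grow to the right and rows downward; lengths in m; the calibration is good to about 2 mm. A picture is of the moment at which its call begins. There is no depth.
- env.job_done(): hands the job in, once; it reports no verdict.
Trained networks look in a picture, given as the dict that the camera call returned (one of the last four; its "shot" number tells which), for a name from the list of things; names that differ only in an ending like _2 or _b are one class to them, and where a whole thing is asked for, a point or a joint stands for the part that bears it (a point fixed in the world has none). Each returns a list of dicts, best first, with "confidence" (0 to 1); they miss things now and then, are a little off and sometimes report something else, mostly with a low value. They report only what shows in the picture. A call takes as long as a camera call.
- env.look_for(picture, thing): "pixel" ([column, row] in pixels, amid what is visible of it).
- env.cut_out(picture, thing): "pixels" (480x640 bool, what is visible of it) and "pixel" ([column, row] in pixels, amid what is visible of it).
The state is a dict: "clock": time; "joints": joint angles; "qd": joint speeds; "joint_torque": joint torques, N m; "tool_pos": TCP position; "tcp_rot": TCP orientation; "wrist_force": force on the tool from outside, world axes, zero at the start; "moment": the same for the moment, N m; "grip_width": finger opening in m.
Only numpy, scipy, OpenCV 4.12 (cv2) and the standard library are available. Lean on these libraries where they do the work, as an engineer would, in place of code of your own. Each camera call takes 0.05 s, during which the arm holds its last target.

### The job

One of the four mute keys along the front of the white microphone mixer has been left latched down and silences its channel. With the fingers, tap all four keys lightly one after the other, from left to right as you face the mixer from the robot's side, without switching any of them; then press the latched key fully in and let go, so that it springs up and all four keys stand up. Do not switch the other keys, turn the knobs or disturb anything lying about.

Things in the scene. Friction and masses are not known exactly. Their poses are not given: they have to be found in the camera images.
- mixer: white desk-top microphone mixer with dark wooden ends, fixed to the table; 180 deep (x) by 300 wide (y), its flat top panel 56 above the table. Origin: centre of its underside on the table. Its own -x side is the front edge, turned roughly to the robot, with the key row along it; its +y end is the left end as the robot faces it.
- harmonica: pocket harmonica lying on the mixer's top panel at its right-hand end (seen from the robot), beside the fourth key: 100 long (its x), 26 wide, 20 high; origin centre of its underside. To be left alone.
- mallet: bowl mallet standing upright on its felt head on the table, left of the mixer: head 46 across and 50 high, handle to 132 above the table; origin centre of its foot. To be left alone.
- striker: suede-wrapped wooden striker lying on the table in front of the mixer (robot's side): 160 long along its y, 26 thick; origin on the table below its middle. To be left alone.
- fork: aluminium tuning fork lying on the table right of the mixer: 135 long along its x, 24 wide, 8 thick; origin on the table near its middle. To be left alone.
- bowl_big: brass singing bowl, 176 across the rim, 85 high, on the table far left; origin centre of its foot. To be left alone.
- bowl_small: small brass singing bowl, 104 across the rim, 50 high, on the table far right; origin centre of its foot. To be left alone.
- tape: roll of blue tape lying flat, 104 across, 48 high, on the table near the robot on the right; origin centre of its underside. To be left alone.
- key1: first (leftmost) mute key of the row as the robot faces it: grey square cap 20 by 20; origin at its centre in plan, 13 below its top face (level with the panel when up). Four identical keys, 48 apart along the mixer's y; in the mixer's frame at x -58, y 108, 60, 12 and -36. Each slides straight down 9 to a stop: top 13 above the panel when up, about 8.8 when latched, 4 at the stop.
- key2: second mute key of the row as the robot faces it: grey square cap 20 by 20; origin at its centre in plan, 13 below its top face (level with the panel when up). Same as key1. Push-push action of every key: an up key pushed 7 or more down (9.5 N) latches when let go; the latched key pushed in to the stop, about 4.7 farther (11.5 N), springs right up when let go; 2 farther is too little.
- key3: third mute key of the row as the robot faces it: grey square cap 20 by 20; origin at its centre in plan, 13 below its top face (level with the panel when up). Same as key1. Feel of every key: an up key gives way under a push of 3 to 8 N without switching (2.5 N to start it, then 1 N per mm); the latched one hardly moves under 6 N. A slow tap (20 mm/s or less) of 2 to 5 N switches nothing.
- key4: fourth (rightmost) mute key of the row as the robot faces it: grey square cap 20 by 20; origin at its centre in plan, 13 below its top face (level with the panel when up). Same as key1 in size and action.
- level1_mark (a point): outer end of the white pointer line on the black level knob of channel 1 (knob 22 across, top 74 above the table), which stands 50 behind key1 on the far side from the robot. Turns easily about the vertical. To be left alone.
- level2_mark (a point): outer end of the white pointer line on the black level knob of channel 2 (knob 22 across, top 74 above the table), which stands 50 behind key2 on the far side from the robot. Turns easily about the vertical. To be left alone.
- level3_mark (a point): outer end of the white pointer line on the black level knob of channel 3 (knob 22 across, top 74 above the table), which stands 50 behind key3 on the far side from the robot. Turns easily about the vertical. To be left alone.
- level4_mark (a point): outer end of the white pointer line on the black level knob of channel 4 (knob 22 across, top 74 above the table), which stands 50 behind key4 on the far side from the robot. Turns easily about the vertical. To be left alone.
- master_mark (a point): outer end of the white pointer line on the black master knob (34 across, top 80 above the table) at the mixer's right rear. To be left alone.

How it is judged:
By the outcome, as a careful person would: the job done as asked, in the order asked, and still so for the second after the job is handed in, with the robot touching nothing.
It also fails if it takes over 54 s, if anything falls off the work surface, if the arm or the gripper's body presses on something with over 40 N, if the wrist force passes 120 N, or if a joint passes its speed limit or range.

## Working session

There is one attempt and no reset: what is moved stays moved. The work goes in short steps, Python scripts to look and compute and a tool call to move; the robot and the scene stay as the last step left them, time stands still between calls to the robot, and variables do not carry over. Pictures are saved under pics/ and viewed, and the job is handed in when it is done.

Besides the shell and the picture viewer there is one more tool, called after ">>>" by a JSON object that holds its "api" and its "payload", one argument or row to a line. send_rows: Moves the arm, as the interface text tells. Its arguments: {"type":"object","properties":{"hand":{"type":"array","items":{"type":"number"}},"travel":{"type":"array","items":{"type":"array","items":{"type":"number"}}},"angular":{"type":"array","items":{"type":"array","items":{"type":"number"}}},"grip_force":{"type":"number"}},"required":["hand","travel","angular"]}

```bash
ls; mkdir -p pics; cat > h.py <<'E'
import numpy as np, cv2
from plant import env
from scipy.spatial.transform import Rotation as Rot
def save(f,n): cv2.imwrite('pics/'+n,cv2.cvtColor(f['image'],cv2.COLOR_RGB2BGR))
def K(f):
    F=240/np.tan(np.radians(f['vertical_fov'])/2); return F
def onplane(f,px,z):
    F=K(f); V=np.array(f['view']); d=np.array([(px[0]-f['cx'])/F,-(px[1]-f['cy'])/F,-1.])
    R=V[:3,:3]; c=-R.T@V[:3,3]; w=R.T@d; return c+w*(z-c[2])/w[2]
def proj(f,p):
    F=K(f); q=np.array(f['view'])@np.append(p,1); return np.array([f['cx']+F*q[0]/-q[2], f['cy']-F*q[1]/-q[2]])
E
python3 - <<'E'
from h import *
s=env.state(); print(s)
for n in ('scene','top','wrist'):
    f=env.grab_frame(n); save(f,n+'0.png'); print(n,{k:v for k,v in f.items() if k!='image'})
E
```

```text
pics
{'clock': 0.0, 'joints': array([ 1.23978894,  0.68998895, -0.19452239,  1.56635105,  0.15727677,
        0.90248852, -0.21504746]), 'qd': array([ 0.00098091,  0.00162591,  0.00138127, -0.00145917, -0.00075968,
        0.0009523 , -0.00251662]), 'joint_torque': array([-4.85542914e-04, -5.39602947e+01, -1.26619376e+00, -1.58539385e+01,
        9.24438267e-03,  9.51555819e-03,  5.09255494e-05]), 'tool_pos': array([ 0.22271142, -0.58327656,  0.23047929]), 'tcp_rot': array([-1.57263941e+00, -1.09111923e-04, -2.77665529e+00]), 'wrist_force': array([ 0.74701425,  0.85045021, -0.4666181 ]), 'moment': array([-0.01151563,  0.0131012 ,  0.03253119]), 'grip_width': 0.08529022242476571}
scene {'vertical_fov': 51.578845133728976, 'cx': 313.7705861208844, 'cy': 239.51404336448402, 'view': array([[ 0.79958616,  0.60021778,  0.02001451, -0.41195776],
       [-0.44211412,  0.56575746,  0.69602701,  0.14728144],
       [ 0.40644443, -0.56538227,  0.71773659, -1.47290153],
       [ 0.        ,  0.        ,  0.        ,  1.        ]]), 'shot': 1}
top {'vertical_fov': 53.376211628595755, 'cx': 308.29660057425485, 'cy': 240.69462814076005, 'view': array([[ 0.01294718, -0.9998903 ,  0.00719431,  0.009661  ],
       [ 0.99091527,  0.01379352,  0.13377843, -0.50765278],
       [-0.13386299,  0.0053969 ,  0.99098515, -1.28119646],
       [ 0.        ,  0.        ,  0.        ,  1.        ]]), 'shot': 2}
wrist {'vertical_fov': 68.1178018531252, 'cx': 315.67109070968326, 'cy': 242.22857416962609, 'view': array([[ 0.35616686, -0.93442098, -0.0016109 , -0.62556988],
       [ 0.89854107,  0.34296288, -0.27386204,  0.03660743],
       [ 0.25645492,  0.09609312,  0.96176764, -0.37906443],
       [ 0.        ,  0.        ,  0.        ,  1.        ]]), 'shot': 3}
```

View pics/top0.png

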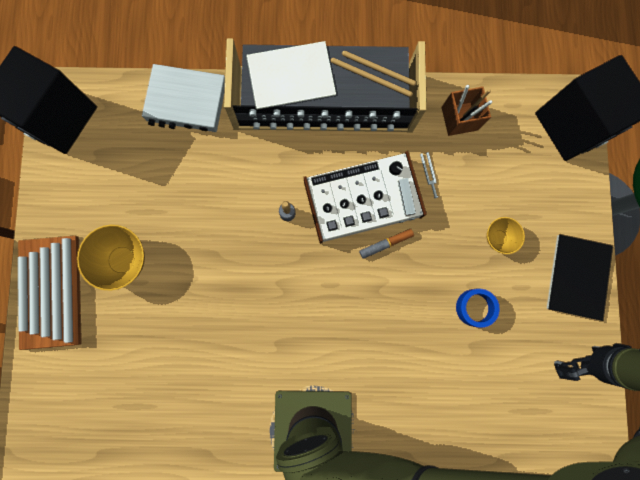

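View pics/scene0.png

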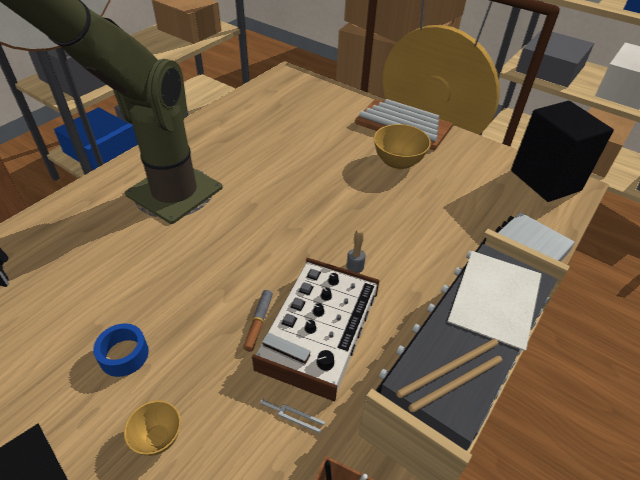

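Top view: mixer at about (365,197), keys around (333,225), (349,220), (366,216) and (383,212). The striker is in front, the harmonica at the right end of the panel, and the mallet at (287,211).

```bash
python3 - <<'E'
from h import *
f=env.grab_frame('top'); g=env.grab_frame('scene')
big=cv2.resize(f['image'][140:260,270:450],None,fx=4.4,fy=4.4,interpolation=cv2.INTER_CUBIC); cv2.imwrite('pics/topcrop.png',big[:,:,::-1])
big=cv2.resize(g['image'][250:400,240:390],None,fx=4,fy=4,interpolation=cv2.INTER_CUBIC); cv2.imwrite('pics/scenecrop.png',big[:,:,::-1])
for n,z in [('key1',.069),('key2',.069),('key3',.069),('key4',.069),('level1_mark',.074),('level4_mark',.074),('master_mark',.08),('harmonica',.076),('striker',.013),('mallet',.1),('fork',.004),('mixer',.05)]:
    for c in (f,g):
        for d in env.look_for(c,n)[:5 if n=='key1' else 1]: print(n,np.round(d['pixel'],1),round(d['confidence'],2),np.round(onplane(c,d['pixel'],z),4))
E
```

```text
key1 [381.1 212.2] 0.59 [ 0.5833 -0.1793  0.069 ]
key1 [366.6 217.5] 0.48 [ 0.5682 -0.14    0.069 ]
key1 [348.2 222.6] 0.44 [ 0.5535 -0.0903  0.069 ]
key1 [289.9 321.1] 0.54 [ 0.5937 -0.1928  0.069 ]
key1 [314.2 271.9] 0.53 [ 0.5516 -0.0491  0.069 ]
key1 [299.4 301.3] 0.41 [ 0.5772 -0.1384  0.069 ]
key2 [381.1 212.2] 0.59 [ 0.5833 -0.1793  0.069 ]
key2 [289.9 321.1] 0.54 [ 0.5937 -0.1928  0.069 ]
key3 [381.1 212.2] 0.59 [ 0.5833 -0.1793  0.069 ]
key3 [289.9 321.1] 0.54 [ 0.5937 -0.1928  0.069 ]
key4 [381.1 212.2] 0.59 [ 0.5833 -0.1793  0.069 ]
key4 [289.9 321.1] 0.54 [ 0.5937 -0.1928  0.069 ]
level1_mark [110.8 255.9] 0.69 [0.4541 0.5397 0.074 ]
level1_mark [126.  355.7] 0.67 [ 0.3873 -0.4625  0.074 ]
level4_mark [348.7 222. ] 0.67 [ 0.5543 -0.0912  0.074 ]
level4_mark [310.5 326.1] 0.59 [ 0.6387 -0.1786  0.074 ]
master_mark [398.2 167.5] 0.48 [ 0.7054 -0.225   0.08  ]
master_mark [322.7 359.8] 0.69 [ 0.7091 -0.2312  0.08  ]
harmonica [406.1 195.7] 0.59 [ 0.6283 -0.2462  0.076 ]
harmonica [284.9 349.8] 0.64 [ 0.6329 -0.2577  0.076 ]
striker [384.4 247.4] 0.76 [ 0.4944 -0.1968  0.013 ]
striker [257.4 318.4] 0.89 [ 0.5048 -0.2029  0.013 ]
mallet [287.5 210.3] 0.56 [0.5787 0.0727 0.1   ]
mallet [357.8 257.1] 0.65 [0.6204 0.0286 0.1   ]
fork [427.6 170.6] 0.71 [ 0.7201 -0.3247  0.004 ]
fork [294.5 412.4] 0.84 [ 0.7101 -0.3243  0.004 ]
mixer [364.7 196.1] 0.81 [ 0.6316 -0.1374  0.05  ]
mixer [320.6 321.5] 0.93 [ 0.6395 -0.1421  0.05  ]
```

View pics/topcrop.png

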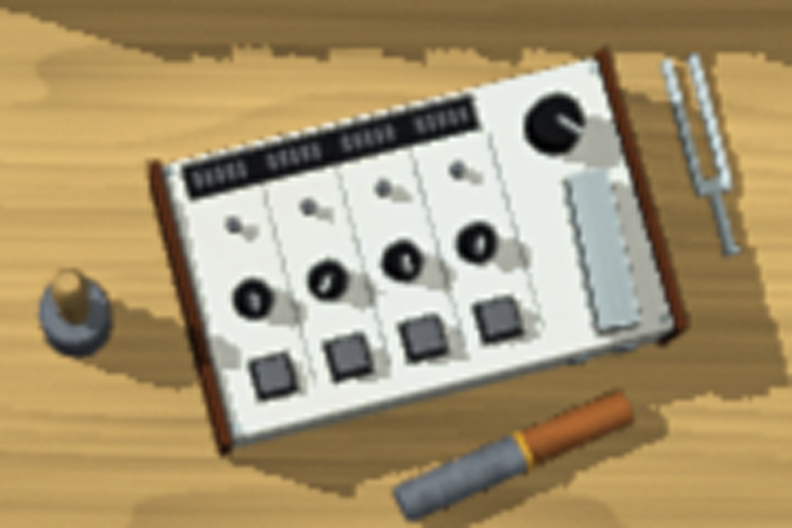

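View pics/scenecrop.png

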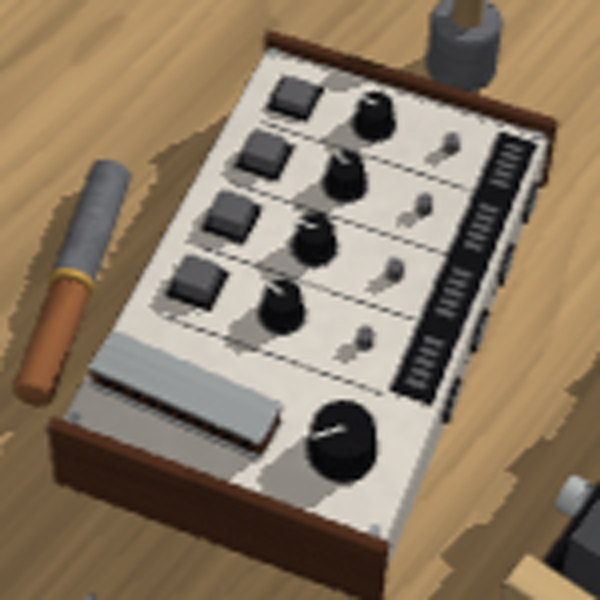

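```bash
cat > fit.py <<'E'
from h import *
from scipy.optimize import least_squares
f=env.grab_frame('top'); g=env.grab_frame('scene')
T=np.array([[273,374],[350,354],[424,336],[500,317]])/4.4+[270,140]
S=np.array([[297,94],[265,152],[232,214],[198,278]])/4+[240,250]
def tri(a,b):
    r=least_squares(lambda p:np.r_[proj(f,p)-a,proj(g,p)-b],[.57,-.12,.07]); return r.x,np.abs(r.fun).max()
for a,b in zip(T,S): print(np.round(onplane(f,a,.069),4),np.round(onplane(g,b,.069),4),tri(a,b))
E
python3 fit.py
```

```text
[ 0.5463 -0.0468  0.069 ] [ 0.5547 -0.053   0.069 ] (array([ 0.54897083, -0.04654275,  0.0586551 ]), np.float64(0.38275851313323983))
[ 0.5594 -0.0939  0.069 ] [ 0.5662 -0.099   0.069 ] (array([ 0.56167618, -0.09404783,  0.06050826]), np.float64(0.3051083042570326))
[ 0.5713 -0.1394  0.069 ] [ 0.5785 -0.1451  0.069 ] (array([ 0.57369167, -0.13999353,  0.05963638]), np.float64(0.2597487980622759))
[ 0.5838 -0.1862  0.069 ] [ 0.5904 -0.1901  0.069 ] (array([ 0.58634022, -0.1865597 ,  0.06132405]), np.float64(0.39154019239731497))
```

```bash
cat >> h.py <<'E'
def R0():
    return Rot.from_euler('xyz',env.state()['tcp_rot']).as_matrix()
def rel(target,yaw_deg=None):
    s=env.state(); R=R0(); d=R.T@(np.array(target)-s['tool_pos'])*100
    print('at',np.round(s['tool_pos'],4),'travel cm',np.round(d,2),'toolz angle',np.degrees(np.arctan2(R[1,2],R[0,2])))
E
python3 - <<'E'
from h import *
w=env.grab_frame('wrist'); V=np.array(w['view']); c=-V[:3,:3].T@V[:3,3]; s=env.state()
print('cam',c,'offset tool',R0().T@(c-s['tool_pos']),'look dir world',-V[2,:3])
print(R0())
rel([.50,-.13,.28])
E
```

```text
cam [ 0.28730538 -0.56099943  0.3743598 ] offset tool [-0.06819689 -0.14301539  0.00156452] look dir world [-0.25574238 -0.09760672 -0.96180495]
[[-9.34167063e-01  9.12321735e-05  3.56835942e-01]
 [-3.56835951e-01 -1.10558417e-04 -9.34167058e-01]
 [-4.57748742e-05 -9.99999990e-01  1.35834951e-04]]
at [ 0.2231 -0.5839  0.2313] travel cm [-42.07  -4.87 -32.52] toolz angle -69.09399275117849
```

View pics/wrist0.png

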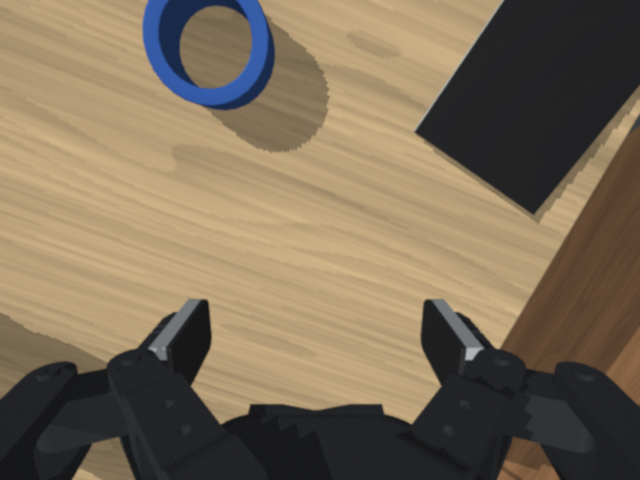

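The wrist view shows the open fingers, the tape at (208,52) and a dark box. Next I go to a viewing pose over the mixer, closing the hand on the way.

>>> {"api": "send_rows", "payload": {
  "hand": [0, 0, 0, 0.5, 1, 1, 1, 1, 1, 1, 1, 1],
  "travel": [
    [-1, -1, -1],
    [-4, -2, -3],
    [-8, -2, -6],
    [-12, -2, -9.2],
    [-16, -2, -12.3],
    [-20, -2, -15.4],
    [-24, -2, -18.5],
    [-28, -2, -21.6],
    [-32, -2, -24.7],
    [-36, -2, -27.8],
    [-40, -2, -31],
    [-42, -2, -32.5]
  ],
  "angular": [
    [0, 0, 0],
    [0, 1, 0],
    [0, 2, 0],
    [0, 3, 0],
    [0, 4, 0],
    [0, 5, 0],
    [0, 6, 0],
    [0, 6, 0],
    [0, 6, 0],
    [0, 6, 0],
    [0, 6, 0],
    [0, 6, 0]
  ]
}}

```text
clock: 2.8
tool_pos: [0.5012, -0.1247, 0.2523]
tcp_rot: [-1.572, 0.003, -2.876]
wrist_force: [1.1, -0.8, -0.3]
grip_width: 0.0
```

>>> {"api": "send_rows", "payload": {
  "hand": [1, 1, 1, 1],
  "travel": [
    [0, 0, 0],
    [0, 0, 0],
    [0, 0, 0],
    [0, 0, 0]
  ],
  "angular": [
    [0, 0, 0],
    [0, 0, 0],
    [0, 0, 0],
    [0, 0, 0]
  ]
}}

```text
clock: 3.2
tool_pos: [0.4985, -0.1319, 0.2515]
tcp_rot: [-1.57, -0.001, -2.884]
wrist_force: [-0.6, -0.6, -0.8]
grip_width: -0.0004
```

```bash
python3 - <<'E'
from h import *
w=env.grab_frame('wrist'); save(w,'wrist1.png'); np.save('w1.npy',w,allow_pickle=True)
rel([.50,-.13,.25]); s=env.state(); print(s['clock'],s['grip_width'],s['wrist_force'],s['joints'].round(2))
E
```

```text
at [ 0.4986 -0.1318  0.2514] travel cm [-0.18  0.14 -0.14] toolz angle -75.24588630422069
3.25 0.0001782240148568334 [-0.47089357 -0.12025812 -0.27702576] [ 0.26  0.52 -0.14  1.87  0.1   0.76 -1.25]
```

View pics/wrist1.png

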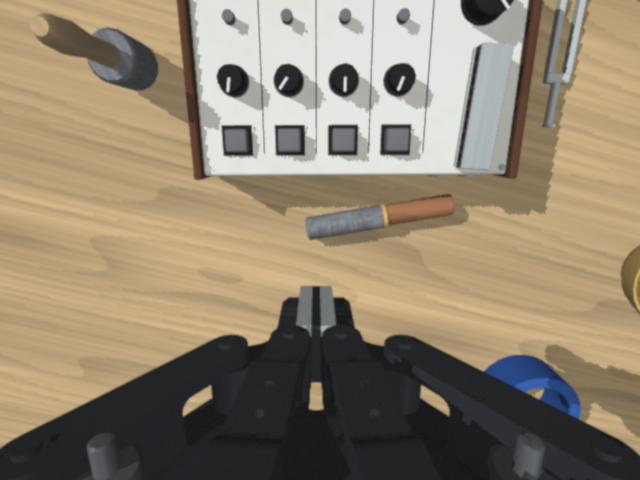

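The wrist view shows the fingers shut, tip at about (316,288), and aligned with the mixer. Keys are at (237,140), (290,139), (343,139) and (396,139).

```bash
python3 - <<'E'
from h import *
w=np.load('w1.npy',allow_pickle=True).item()
s=env.state()
print('tcp proj',proj(w,s['tool_pos']), 'pinch',proj(w,s['tool_pos']+[0,0,.019]))
for z in (.069,.060):
  for p in [(237,140),(290,139.5),(343,139),(396,139)]: print(z,onplane(w,p,z).round(4))
print('panel front corners',onplane(w,(204,177),.056),onplane(w,(511,176),.056))
im=w['image'][20:190,180:420]; cv2.imwrite('pics/w1c.png',cv2.resize(im,None,fx=3.3,fy=3.3,interpolation=cv2.INTER_CUBIC)[:,:,::-1])
for n in ['key1','level1_mark']:
  for d in env.look_for(w,n)[:6] if False else []: print(d)
E
```

```text
tcp proj [311.81068994 302.39773226] pinch [311.3372576  323.76248542]
0.069 [ 0.5484 -0.049   0.069 ]
0.069 [ 0.5607 -0.094   0.069 ]
0.069 [ 0.573  -0.1391  0.069 ]
0.069 [ 0.5848 -0.1842  0.069 ]
0.06 [ 0.548  -0.0471  0.06  ]
0.06 [ 0.5606 -0.0934  0.06  ]
0.06 [ 0.5732 -0.1397  0.06  ]
0.06 [ 0.5853 -0.1861  0.06  ]
panel front corners [ 0.50696381 -0.0227701   0.056     ] [ 0.58124413 -0.30221494  0.056     ]
```

View pics/w1c.png

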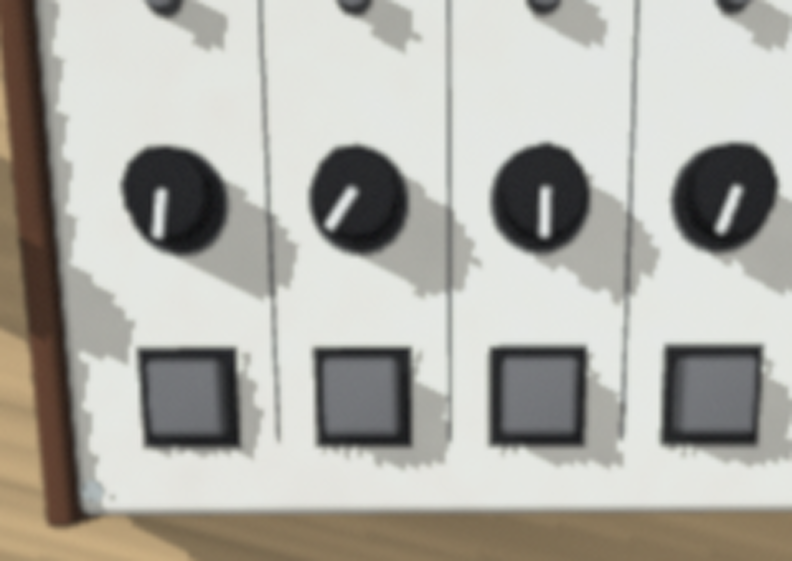

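```bash
python3 - <<'E'
from h import *
rel([.549,-.047,.085]); rel([.549,-.047,.085])
E
```

```text
at [ 0.4986 -0.1318  0.2514] travel cm [-7.04 16.64 -6.93] toolz angle -75.24588630422069
at [ 0.4986 -0.1318  0.2514] travel cm [-7.04 16.64 -6.93] toolz angle -75.24588630422069
```

>>> {"api": "send_rows", "payload": {
  "hand": [1, 1, 1, 1, 1, 1, 1, 1, 1],
  "travel": [
    [-2, 1, -2],
    [-5, 4, -5],
    [-7, 7, -7],
    [-7, 10, -7],
    [-7, 13, -7],
    [-7, 15, -7],
    [-7, 16, -7],
    [-7, 16.6, -7],
    [-7, 16.6, -7]
  ],
  "angular": [
    [0, 0, 0],
    [0, 0, 0],
    [0, 0, 0],
    [0, 0, 0],
    [0, 0, 0],
    [0, 0, 0],
    [0, 0, 0],
    [0, 0, 0],
    [0, 0, 0]
  ],
  "grip_force": 40
}}

```text
clock: 4.15
tool_pos: [0.5491, -0.0452, 0.0853]
tcp_rot: [-1.571, -0.0, -2.882]
wrist_force: [-0.4, -0.4, 0.0]
grip_width: 0.0004
```

```bash
python3 - <<'E'
from h import *
w=env.grab_frame('wrist'); save(w,'wrist2.png'); g=env.grab_frame('scene')
cv2.imwrite('pics/s2.png',cv2.resize(g['image'][200:400,220:420],None,fx=3,fy=3,interpolation=cv2.INTER_CUBIC)[:,:,::-1])
rel([.549,-.047,.069]); s=env.state(); print(s['clock'],s['wrist_force'],s['tcp_rot'])
E
```

```text
at [ 0.5497 -0.0451  0.0862] travel cm [0.12 1.72 0.17] toolz angle -75.12458531397701
4.25 [ 0.25118564 -0.24355895 -0.66944134] [-1.57022698e+00  1.65411484e-03 -2.88196675e+00]
```

View pics/wrist2.png

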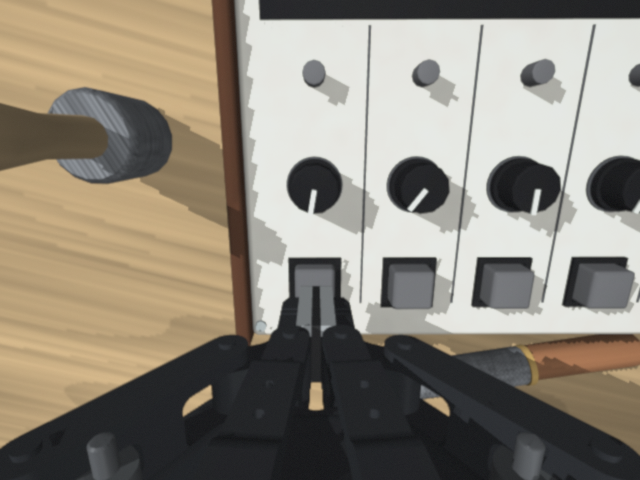

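View pics/s2.png

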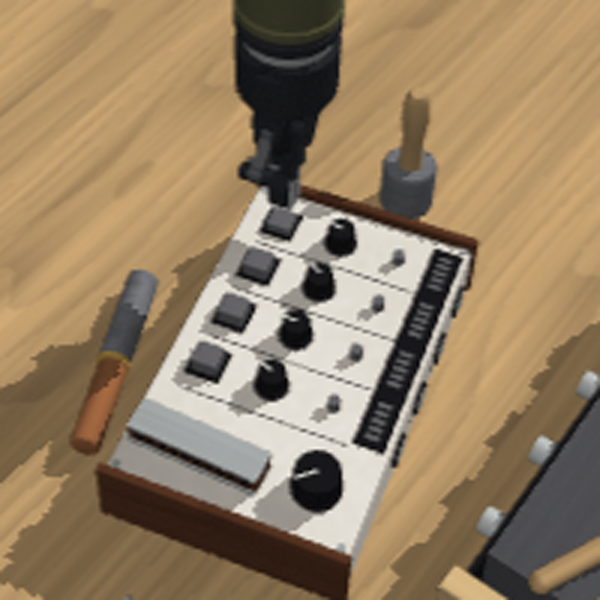

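Key1 clearly sits lower than its neighbours, so it's probably the latched one. The fingertip at (316,288) lines up with key1 at (315,286). Now I descend slowly.

>>> {"api": "send_rows", "payload": {
  "hand": [1, 1, 1, 1, 1, 1, 1, 1, 1],
  "travel": [
    [0, 0.2, 0],
    [0, 0.4, 0],
    [0, 0.6, 0],
    [0, 0.8, 0],
    [0, 1.0, 0],
    [0, 1.2, 0],
    [0, 1.4, 0],
    [0, 1.5, 0],
    [0, 1.6, 0]
  ],
  "angular": [
    [0, 0, 0],
    [0, 0, 0],
    [0, 0, 0],
    [0, 0, 0],
    [0, 0, 0],
    [0, 0, 0],
    [0, 0, 0],
    [0, 0, 0],
    [0, 0, 0]
  ]
}}

```text
clock: 5.15
tool_pos: [0.549, -0.0448, 0.0692]
tcp_rot: [-1.571, -0.0, -2.881]
wrist_force: [0.8, 0.3, 0.1]
grip_width: 0.0
```

>>> {"api": "send_rows", "payload": {
  "hand": [1, 1, 1, 1],
  "travel": [
    [0, 0.1, 0],
    [0, 0.2, 0],
    [0, 0.3, 0],
    [0, 0.3, 0]
  ],
  "angular": [
    [0, 0, 0],
    [0, 0, 0],
    [0, 0, 0],
    [0, 0, 0]
  ]
}}

```text
clock: 5.55
tool_pos: [0.549, -0.0448, 0.0662]
tcp_rot: [-1.571, -0.0, -2.882]
wrist_force: [-0.1, -0.1, 1.0]
grip_width: 0.0002
```

>>> {"api": "send_rows", "payload": {
  "hand": [1, 1, 1],
  "travel": [
    [0, 0.05, 0],
    [0, 0.1, 0],
    [0, 0.1, 0]
  ],
  "angular": [
    [0, 0, 0],
    [0, 0, 0],
    [0, 0, 0]
  ]
}}

```text
clock: 5.85
tool_pos: [0.549, -0.0448, 0.0653]
tcp_rot: [-1.571, -0.0, -2.882]
wrist_force: [-0.5, -0.5, -0.7]
grip_width: -0.0002
```

>>> {"api": "send_rows", "payload": {
  "hand": [1, 1],
  "travel": [
    [0, 0.05, 0],
    [0, 0.05, 0]
  ],
  "angular": [
    [0, 0, 0],
    [0, 0, 0]
  ]
}}

```text
clock: 6.05
tool_pos: [0.5491, -0.0448, 0.0649]
tcp_rot: [-1.571, 0.0, -2.881]
wrist_force: [-0.6, -0.5, 0.7]
grip_width: 0.0001
```

>>> {"api": "send_rows", "payload": {
  "hand": [1, 1],
  "travel": [
    [0, 0.05, 0],
    [0, 0.05, 0]
  ],
  "angular": [
    [0, 0, 0],
    [0, 0, 0]
  ]
}}

```text
clock: 6.25
tool_pos: [0.5491, -0.0448, 0.0647]
tcp_rot: [-1.571, 0.0, -2.882]
wrist_force: [-0.3, 1.1, 4.7]
grip_width: -0.0
```

Contact is at z 0.0647 with 4.7 N, which is the latched height. I lift and go to key2.

>>> {"api": "send_rows", "payload": {
  "hand": [1, 1, 1, 1, 1, 1, 1, 1, 1, 1, 1],
  "travel": [
    [0, -0.4, 0],
    [0, -1.0, 0],
    [0, -1.5, 0],
    [0, -1.5, 1.2],
    [0, -1.5, 2.4],
    [0, -1.5, 3.6],
    [0, -1.5, 4.4],
    [0, -1.5, 4.8],
    [0, -1.3, 4.8],
    [0, -1.1, 4.8],
    [0, -0.9, 4.8]
  ],
  "angular": [
    [0, 0, 0],
    [0, 0, 0],
    [0, 0, 0],
    [0, 0, 0],
    [0, 0, 0],
    [0, 0, 0],
    [0, 0, 0],
    [0, 0, 0],
    [0, 0, 0],
    [0, 0, 0],
    [0, 0, 0]
  ]
}}

```text
clock: 7.35
tool_pos: [0.5612, -0.0903, 0.073]
tcp_rot: [-1.571, -0.0, -2.88]
wrist_force: [0.7, -0.1, -1.0]
grip_width: -0.0
```

>>> {"api": "send_rows", "payload": {
  "hand": [1, 1, 1, 1, 1, 1],
  "travel": [
    [0, 0.1, 0],
    [0, 0.2, 0],
    [0, 0.3, 0],
    [0, 0.4, 0],
    [0, 0.45, 0],
    [0, 0.45, 0]
  ],
  "angular": [
    [0, 0, 0],
    [0, 0, 0],
    [0, 0, 0],
    [0, 0, 0],
    [0, 0, 0],
    [0, 0, 0]
  ]
}}

```text
clock: 7.95
tool_pos: [0.5614, -0.0911, 0.069]
tcp_rot: [-1.571, 0.0, -2.881]
wrist_force: [0.6, -0.0, 2.7]
grip_width: 0.0001
```

>>> {"api": "send_rows", "payload": {
  "hand": [1, 1, 1],
  "travel": [
    [0, 0.06, 0],
    [0, 0.12, 0],
    [0, 0.12, 0]
  ],
  "angular": [
    [0, 0, 0],
    [0, 0, 0],
    [0, 0, 0]
  ]
}}

```text
clock: 8.25
tool_pos: [0.5615, -0.0911, 0.0677]
tcp_rot: [-1.571, 0.0, -2.881]
wrist_force: [-1.1, 1.2, 4.0]
grip_width: -0.0002
```

Key2 gave 4.0 N at about 1.3 mm depression. On to key3.

>>> {"api": "send_rows", "payload": {
  "hand": [1, 1, 1, 1, 1, 1, 1, 1, 1, 1, 1, 1],
  "travel": [
    [0, -0.4, 0],
    [0, -0.8, 0],
    [0, -1.2, 0.2],
    [0, -1.2, 1.4],
    [0, -1.2, 2.6],
    [0, -1.2, 3.8],
    [0, -1.2, 4.5],
    [0, -1.2, 4.8],
    [0, -1.0, 4.8],
    [0, -0.8, 4.8],
    [0, -0.6, 4.8],
    [0, -0.4, 4.8]
  ],
  "angular": [
    [0, 0, 0],
    [0, 0, 0],
    [0, 0, 0],
    [0, 0, 0],
    [0, 0, 0],
    [0, 0, 0],
    [0, 0, 0],
    [0, 0, 0],
    [0, 0, 0],
    [0, 0, 0],
    [0, 0, 0],
    [0, 0, 0]
  ]
}}

```text
clock: 9.45
tool_pos: [0.5737, -0.1369, 0.0713]
tcp_rot: [-1.571, -0.0, -2.881]
wrist_force: [0.1, 0.1, 1.0]
grip_width: -0.0
```

>>> {"api": "send_rows", "payload": {
  "hand": [1, 1, 1, 1, 1, 1],
  "travel": [
    [0, 0.1, 0],
    [0, 0.2, 0],
    [0, 0.28, 0],
    [0, 0.34, 0],
    [0, 0.4, 0],
    [0, 0.4, 0]
  ],
  "angular": [
    [0, 0, 0],
    [0, 0, 0],
    [0, 0, 0],
    [0, 0, 0],
    [0, 0, 0],
    [0, 0, 0]
  ]
}}

```text
clock: 10.05
tool_pos: [0.5738, -0.1374, 0.0678]
tcp_rot: [-1.571, 0.0, -2.881]
wrist_force: [-1.2, 0.6, 3.8]
grip_width: 0.0002
```

>>> {"api": "send_rows", "payload": {
  "hand": [1, 1, 1, 1, 1, 1, 1, 1, 1, 1, 1, 1],
  "travel": [
    [0, -0.4, 0],
    [0, -0.8, 0],
    [0, -1.2, 0.2],
    [0, -1.2, 1.4],
    [0, -1.2, 2.6],
    [0, -1.2, 3.8],
    [0, -1.2, 4.5],
    [0, -1.2, 4.8],
    [0, -1.0, 4.8],
    [0, -0.8, 4.8],
    [0, -0.6, 4.8],
    [0, -0.4, 4.8]
  ],
  "angular": [
    [0, 0, 0],
    [0, 0, 0],
    [0, 0, 0],
    [0, 0, 0],
    [0, 0, 0],
    [0, 0, 0],
    [0, 0, 0],
    [0, 0, 0],
    [0, 0, 0],
    [0, 0, 0],
    [0, 0, 0],
    [0, 0, 0]
  ]
}}

```text
clock: 11.25
tool_pos: [0.5861, -0.1833, 0.0714]
tcp_rot: [-1.571, -0.0, -2.881]
wrist_force: [0.3, 1.3, -0.5]
grip_width: -0.0
```

>>> {"api": "send_rows", "payload": {
  "hand": [1, 1, 1, 1, 1, 1],
  "travel": [
    [0, 0.1, 0],
    [0, 0.2, 0],
    [0, 0.28, 0],
    [0, 0.34, 0],
    [0, 0.4, 0],
    [0, 0.4, 0]
  ],
  "angular": [
    [0, 0, 0],
    [0, 0, 0],
    [0, 0, 0],
    [0, 0, 0],
    [0, 0, 0],
    [0, 0, 0]
  ]
}}

```text
clock: 11.85
tool_pos: [0.5861, -0.1838, 0.0678]
tcp_rot: [-1.571, 0.0, -2.881]
wrist_force: [-0.2, 1.3, 4.5]
grip_width: 0.0001
```

All four keys are tapped. I lift, return above key1 and check.

>>> {"api": "send_rows", "payload": {
  "hand": [1, 1, 1, 1, 1, 1, 1, 1, 1],
  "travel": [
    [0, -0.4, 0],
    [0, -1.0, 0],
    [0, -1.8, -0.5],
    [0, -2, -3],
    [0, -2, -6.5],
    [0, -2, -10],
    [0, -2, -13],
    [0, -2, -14.4],
    [0, -2, -14.4]
  ],
  "angular": [
    [0, 0, 0],
    [0, 0, 0],
    [0, 0, 0],
    [0, 0, 0],
    [0, 0, 0],
    [0, 0, 0],
    [0, 0, 0],
    [0, 0, 0],
    [0, 0, 0]
  ]
}}

```text
clock: 12.75
tool_pos: [0.549, -0.0422, 0.088]
tcp_rot: [-1.572, 0.0, -2.877]
wrist_force: [-0.4, -0.3, 0.0]
grip_width: -0.0001
```

```bash
python3 - <<'E'
from h import *
w=env.grab_frame('wrist'); save(w,'wrist3.png')
rel([.549,-.0448,.0643])
E
```

```text
at [ 0.5495 -0.0448  0.088 ] travel cm [ 0.05  2.37 -0.02] toolz angle -75.03184613902253
```

View pics/wrist3.png

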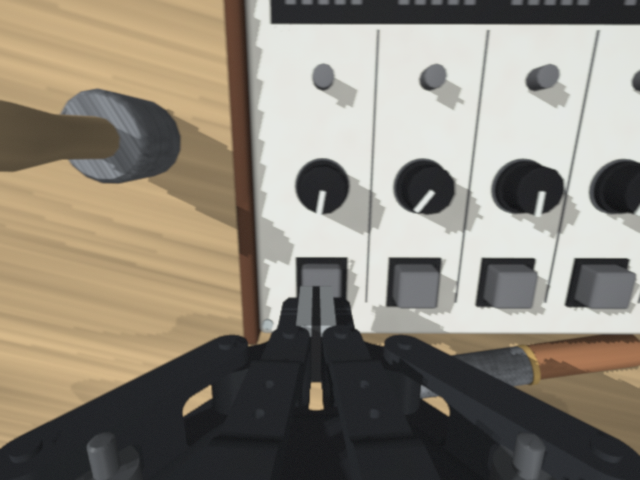

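Key1 at (322,275) is still low and the others are still up. Now I press it in.

>>> {"api": "send_rows", "payload": {
  "hand": [1, 1, 1, 1, 1, 1, 1, 1, 1, 1, 1, 1],
  "travel": [
    [0, 0.3, 0],
    [0, 0.8, 0],
    [0, 1.3, 0],
    [0, 1.7, 0],
    [0, 1.9, 0],
    [0, 2.1, 0],
    [0, 2.3, 0],
    [0, 2.4, 0],
    [0, 2.5, 0],
    [0, 2.6, 0],
    [0, 2.7, 0],
    [0, 2.7, 0]
  ],
  "angular": [
    [0, 0, 0],
    [0, 0, 0],
    [0, 0, 0],
    [0, 0, 0],
    [0, 0, 0],
    [0, 0, 0],
    [0, 0, 0],
    [0, 0, 0],
    [0, 0, 0],
    [0, 0, 0],
    [0, 0, 0],
    [0, 0, 0]
  ]
}}

```text
clock: 14.0
tool_pos: [0.5492, -0.0448, 0.0616]
tcp_rot: [-1.57, 0.001, -2.881]
wrist_force: [-3.1, -0.4, 9.5]
grip_width: -0.0003
```

>>> {"api": "send_rows", "payload": {
  "hand": [1, 1, 1, 1],
  "travel": [
    [0, 0.1, 0],
    [0, 0.2, 0],
    [0, 0.25, 0],
    [0, 0.25, 0]
  ],
  "angular": [
    [0, 0, 0],
    [0, 0, 0],
    [0, 0, 0],
    [0, 0, 0]
  ]
}}

```text
clock: 14.4
tool_pos: [0.5491, -0.0449, 0.06]
tcp_rot: [-1.57, 0.001, -2.881]
wrist_force: [-3.6, 0.2, 17.8]
grip_width: 0.0001
```

It's on the stop (z 0.060, 17.8 N), so I release.

>>> {"api": "send_rows", "payload": {
  "hand": [1, 1, 1, 1, 1, 1, 1, 1, 1, 1, 1, 1],
  "travel": [
    [0, -0.2, 0],
    [0, -0.5, 0],
    [0, -0.9, 0],
    [0, -1.5, 0],
    [0, -2.5, 0],
    [0, -4, 0],
    [0, -6, 0],
    [0, -9, 0],
    [0.5, -12, 0],
    [2, -15, 2],
    [3, -18, 4],
    [3, -18, 4]
  ],
  "angular": [
    [0, 0, 0],
    [0, 0, 0],
    [0, 0, 0],
    [0, 0, 0],
    [0, 0, 0],
    [0, 0, 0],
    [0, 0, 0],
    [0, 0, 0],
    [0, 0, 0],
    [0, 0, 0],
    [0, 0, 0],
    [0, 0, 0]
  ]
}}

```text
clock: 15.6
tool_pos: [0.5318, -0.0956, 0.2423]
tcp_rot: [-1.565, 0.006, -2.887]
wrist_force: [0.5, 0.3, -0.7]
grip_width: -0.0
```

>>> {"api": "send_rows", "payload": {
  "hand": [1, 1, 1, 1],
  "travel": [
    [0, 0, 0],
    [0, 0, 0],
    [0, 0, 0],
    [0, 0, 0]
  ],
  "angular": [
    [0, 0, 0],
    [0, 0, 0],
    [0, 0, 0],
    [0, 0, 0]
  ]
}}

```text
clock: 16.0
tool_pos: [0.53, -0.0902, 0.2372]
tcp_rot: [-1.572, -0.002, -2.88]
wrist_force: [1.4, -0.0, 0.5]
grip_width: 0.0001
```

```bash
python3 - <<'E'
from h import *
w=env.grab_frame('wrist'); save(w,'wrist4.png')
g=env.grab_frame('scene')
a=cv2.resize(g['image'][230:400,230:400],None,fx=3.2,fy=3.2,interpolation=cv2.INTER_CUBIC)
cv2.imwrite('pics/s4.png',a[:,:,::-1]); print(env.state()['tool_pos'],env.state()['wrist_force'])
E
```

```text
[ 0.53015673 -0.09059838  0.23745378] [-0.58193612 -0.63433981  0.91577878]
```

View pics/wrist4.png

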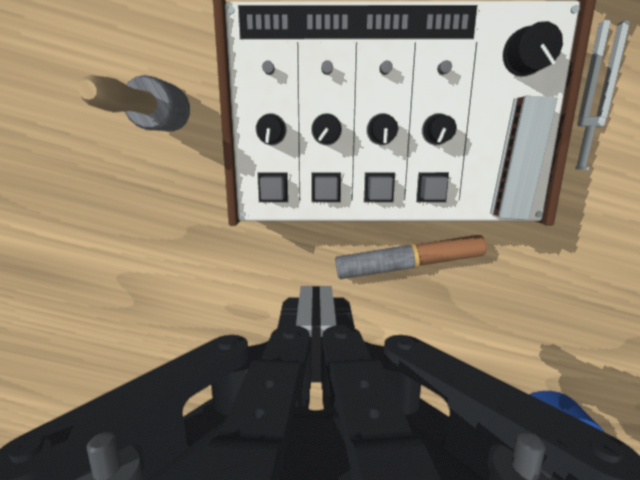

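View pics/s4.png

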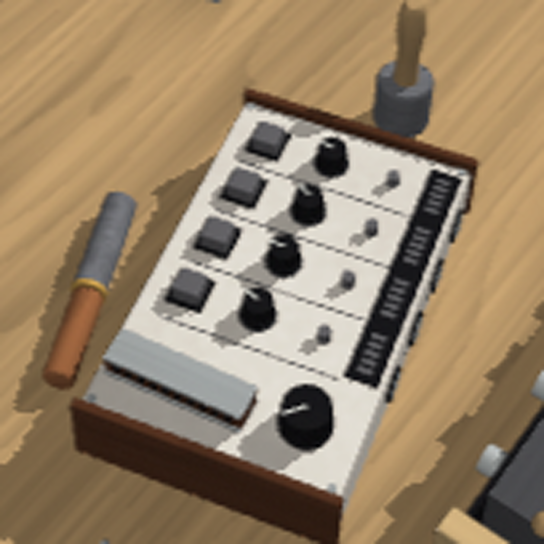

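```bash
python3 - <<'E'
import cv2
a=cv2.imread('pics/wrist4.png')[160:225,230:490]; cv2.imwrite('pics/z4.png',cv2.resize(a,None,fx=3,fy=3,interpolation=cv2.INTER_CUBIC))
E
```

```text
(no output)
```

View pics/z4.png

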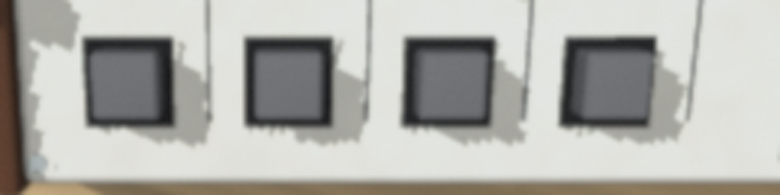

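All four keys now cast equal shadows, so key1 has sprung up. The knob pointers look unchanged.

```bash
python3 -c "
from plant import env
print(env.job_done(), env.state()['clock'])"
```

```text
the job is handed in; nothing more can be done
the job is handed in; nothing more can be done
```

The job is done and handed in at about 16 s of the 54 s allowed, and all four keys now stand up. The latched key was key1, the leftmost.

- **Taps:** I tapped keys 1 to 4 from left to right with the shut fingertips. The forces read at the end of each tap were 4.7, 4.0, 3.8 and 4.5 N, with about 1 N of noise. Key1 met the finger at 65 mm, the latched height. Key2's first contact was at 69 mm. A picture taken after the taps showed key1 still down and keys 2 and 3 up. Key4 was only partly in view.
- **Release:** I pressed key1 to its stop at 60 mm with 17.8 N and then lifted clear.
- **Final pictures:** The wrist and scene views show all four caps at the same height with equal shadows. By eye, the knob pointers, harmonica, striker, mallet and fork are unchanged, and the robot is clear of everything.
- **Disagreement:** Height estimates from the top and scene cameras came out about 9 mm too low for the keys. I took the true heights from the given sizes and from touch, and contact matched those.

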